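# Set up the suction filter and plug the spare receiver

## Task

Get the suction filter bench ready: first plug the squat receiver with the rubber stopper, then on the tall receiver build the filter, upwards: the grey collar, then the steel support ring, then the white funnel, each upright with its plug fully home in the mouth below before the next is set on it. Leave the dropper bottle and the amber jar standing where they are, and let go of everything.

Things in the scene. Friction and masses are not known exactly. Their poses are not given: they have to be found in the camera images.
- tall_mouth (a point): The tall suction receiver: a stainless steel pot fixed to the bench, 72 mm across and 60 mm high, with a short hose stub near its foot and a round mouth 44 mm across and 19 mm deep in its top. The point is the centre of the mouth, level with the flat top rim; z is up. It does not move.
- squat_mouth (a point): The squat suction receiver: a stainless steel pot fixed to the bench, broader and lower, 86 mm across and 35 mm high, with the same hose stub and the same mouth, 44 mm across and 19 mm deep. The point is the centre of the mouth, level with the flat top rim; z is up. It does not move.
- collar_mid (a point): Collar: loose grey plastic, round, 54 mm across, 46 mm high. Below, a solid tapered plug 14 mm long (41 mm across at the root, 30 mm at the flat foot) on which it stands upright at the start. Above, a cylinder 32 mm high with a socket 44 mm wide, 16 mm deep in its top. Point: on the axis (z), half-way up the cylinder, where it is gripped, 30 mm above the foot; when seated, 16 mm above the receiver's rim.
- ring_mid (a point): Support ring: loose stainless steel, broad and low, 66 mm across, 32 mm high. Below, a solid tapered plug 14 mm long (41 mm across at the root, 30 mm at the flat foot) on which it stands upright at the start. Above, a ring 18 mm high with a socket 44 mm wide, 15 mm deep in its top. Point: on the axis (z), half-way up the ring, where it is gripped, 23 mm above the foot; when seated, 25 mm above the collar's point.
- funnel_mid (a point): Funnel: loose white plastic, round straight-sided cup, 54 mm across, 70 mm high. Below, a solid tapered plug 14 mm long (41 mm across at the root, 30 mm at the flat foot) on which it stands upright at the start. Above, the open cup 56 mm high, wall 3.5 mm. Point: on the axis (z), half-way up the cup, where it is gripped, 42 mm above the foot; when seated, 37 mm above the ring's point.
- stopper_mid (a point): Stopper: loose dark rubber bung, rigid, round, 46 mm across, 36 mm high. Below, a solid tapered plug 14 mm long (41 mm across at the root, 30 mm at the flat foot) on which it stands upright at the start. Above, a solid flat-topped head 22 mm high. Point: on the axis (z), half-way up the head, where it is gripped, 25 mm above the foot; when seated, 11 mm above the receiver's rim.
- dropper_mid (a point): A bystander: a closed white dropper bottle with a pointed tip, 34 mm across and 78 mm high, loose, standing among the parts. The point is half-way up.
- jar_mid (a point): A bystander: a closed amber jar with a white cap, 50 mm across and 60 mm high, loose, standing among the parts. The point is half-way up.
There are look-alikes about, which are no part of the job. Leave any yellow look-alike of the part that bears squat_mouth alone. What is shaped like the part that bears collar_mid but turquoise is not meant.

How it is judged:
By the outcome, as a careful person would: the job done as asked, in the order asked, and still so for the second after the job is handed in, with the robot touching nothing.
It also fails if it takes over 96 s, if anything falls off the work surface, if the arm or the gripper's body presses on something with over 40 N, if the wrist force passes 120 N, or if a joint passes its speed limit or range.

## Robot

A 7-joint arm with a two-finger parallel gripper is mounted at the origin on the work surface. World frame = base frame: x ahead of the robot, y to its left, z up, the work surface at z = 0. Lengths are in m, angles in rad, forces in N, time in s.
With the tool pointing down it reaches from about 0.425 to 0.875 m from the base axis. Payload 4.7 kg.
Tool frame: the origin (TCP) lies between the finger pads; the fingertips stand 14 mm ahead of it and the grasp point (between the pads) lies 5 mm behind it; z points along the fingers, y is the line along which they close (so a half turn about z gives the same grasp; the last joint's range is limited). The gripper opens to 87 mm and grips with 3 to 60 N. Pads are 19 mm wide; open, the fingers measure 117 mm over their backs; the gripper's body (75 mm by 190 mm) begins 51 mm behind the grasp point.
Start: joints at [-1.146, 0.321, -0.07, 1.45, 0.023, 1.371, -0.057], TCP at [0.26, 0.596, 0.237] pointing down, gripper open.
Joint ranges: [-2.86, 2.86], [-0.3, 2.09], [-1.38, 1.24], [0.06, 2.45], [-1.56, 4.7], [0.09, 2.05], [-2.69, 2.69]. Speed limits (rad/s): [2.57, 2.57, 3.14, 3.14, 3.14, 3.14, 3.14].

## Interface

Orientations are given as a rotation vector (axis times angle).
In Python, from bench import ctrl gives the robot as it stands.
- The arm moves only by the tool step_arm, never from a script. Its argument "commands" is a list of rows, each an object with "travel": the shift along the tool's x, y, z in m, a list of three; "turn": the turn, a rotation vector about the tool's x, y, z in degrees, a list of three. A call has 1 to 5 rows; each row is the pose to reach, as a shift and turn from the pose commanded when the call began, along the tool's axes at that moment; what a row does not reach only later rows make up. A row lasts 1/10 s, in which the tool goes at most 50 mm and 8.59 degrees, less where a joint would pass 70% of its speed; a pose out of reach is approached as far as the arm can. A call with a gripper value outside its range is refused whole. "gripper" is the opening, from 0 (shut) to 1 (fully open), set as the call begins (left out, the last holds). The fingers move at their own pace and stop on an object; "force" is the grip in N (left out, the last holds). Time passes only in rows, so rows that repeat a pose let the fingers close. It gives the time, the measured TCP pose, the force, the opening and the grip force at its end, in the units of the state.
- ctrl.get_state(): the state, without advancing time (a new reading comes with each control period).
- ctrl.get_image(name): name is "scene" or "top"; returns the picture (400x640x3 uint8, red, green, blue); there is no depth.
- ctrl.camera_model(name): a dict with "fx", "fy", "cx", "cy" (pixels), "R" (3x3) and "t" (3): a world point X has camera coordinates R X + t. Camera axes: x right, y down, z forward; pixel columns grow to the right and rows downward; lengths in m; the calibration is good to about 2 mm. A picture is of the moment at which its call begins. camera_model takes no time and is no camera call.
- ctrl.close_job(): hands the job in; it is judged then, once.
The state is a dict: "time": time; "joint_positions": joint angles; "qd": joint speeds; "joint_torque": joint torques, N m; "position": TCP position; "tool_rot": TCP orientation; "ft_force": force on the tool from outside, world axes, zero at the start; "torque": the same for the moment, N m; "grip_width": opening from 0.0 (shut) to 1.0 (fully open); "grip_force": force on a finger pad.
Only numpy, scipy, OpenCV 4.12 (cv2) and the standard library are available. Lean on these libraries where they do the work, as an engineer would, in place of code of your own. Each camera call takes 0.05 s, during which the arm holds its last target. There are 200 camera calls.

## Working session

There is one attempt and no reset: what is moved stays moved. The work goes in short steps, Python scripts to look and compute and a tool call to move; the robot and the scene stay as the last step left them, time stands still between calls to the robot, and variables do not carry over. Pictures are saved under pics/ and viewed, at most 14 in all, crops included, and the job is handed in when it is done.

Besides the shell and the picture viewer there is one more tool, called after "Emit:" as name(argument=value, ...) on one line, values as JSON. step_arm: Moves the arm, as the interface text tells. Its arguments: {"type":"object","properties":{"commands":{"type":"array"},"gripper":{"type":"number"},"force":{"type":"number"}},"required":["commands"]}

```bash
mkdir -p pics
python3 - <<'E'
from bench import ctrl
import cv2,numpy as np
for n in("scene","top"):
    im=ctrl.get_image(n); cv2.imwrite(f"pics/{n}0.png",im[:,:,::-1]); m=ctrl.camera_model(n)
    print(n,m["fx"],m["fy"],m["cx"],m["cy"],np.round(m["R"],4).tolist(),np.round(m["t"],4).tolist(), -np.array(m["R"]).T@m["t"])
s=ctrl.get_state();print(s)
E
```

```text
scene 393.05638739565677 393.05638739565677 321.7335326811786 200.31295502296 [[-0.6301, 0.7764, 0.0167], [0.5639, 0.4722, -0.6775], [-0.5339, -0.4175, -0.7353]] [0.3439, -0.2591, 1.2106] [1.00911195 0.36073342 0.70883652]
top 482.31899887781475 482.31899887781475 317.5235524913363 190.50905952661608 [[0.0093, -0.9993, 0.0356], [-0.9992, -0.0107, -0.038], [0.0383, -0.0352, -0.9986]] [-0.0215, 0.5518, 1.1331] [0.50810673 0.02427913 1.15333324]
{'time': 0.1, 'joint_positions': array([-1.14591545,  0.32171963, -0.07008436,  1.4515163 ,  0.02262858,
        1.37076696, -0.05689045]), 'qd': array([-0.00021242, -0.00138538, -0.00097436, -0.00341546,  0.00024351,
        0.00026494, -0.00130557]), 'joint_torque': array([-3.83484403e-04, -4.92577100e+01, -4.06015115e-01, -3.13394308e+01,
       -6.41924841e-02,  3.96378385e-02,  7.63962043e-05]), 'position': array([0.25943626, 0.59549755, 0.23560827]), 'tool_rot': array([-6.40617478e-01, -3.07536311e+00,  2.52795473e-03]), 'ft_force': array([0.74694416, 0.09456714, 0.14555733]), 'torque': array([0.01146014, 0.00459609, 0.03990164]), 'grip_force': 0.0, 'grip_width': 0.9978000695015095}
```

View pics/scene0.png

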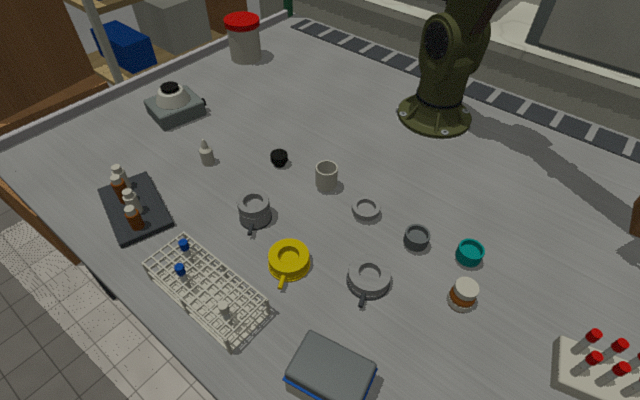

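View pics/top0.png

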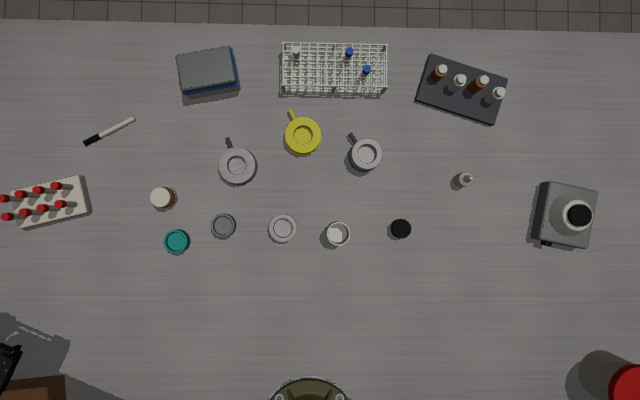

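The top view shows:
- squat receiver, grey, (237,166). Its yellow look-alike is at (303,135).
- tall receiver (366,154)
- grey collar (223,226). Its turquoise look-alike is at (177,241).
- support ring (282,229), funnel (338,234), stopper (400,229)
- jar (163,198) and dropper (465,180)

I take the grey squat pot and the grey collar because the look-alikes are excluded by colour. I'll confirm this in one enlarged crop with circle fits.

```bash
cat > h.py <<'E'
import cv2,numpy as np
from bench import ctrl
def ray(n,uv,z):
    m=ctrl.camera_model(n);R=np.array(m["R"]);c=-R.T@np.array(m["t"])
    d=R.T@np.array([(uv[0]-m["cx"])/m["fx"],(uv[1]-m["cy"])/m["fy"],1]);return c+d*(z-c[2])/d[2]
def proj(n,X):
    m=ctrl.camera_model(n);p=np.array(m["R"])@np.array(X)+np.array(m["t"])
    return np.array([m["fx"]*p[0]/p[2]+m["cx"],m["fy"]*p[1]/p[2]+m["cy"]])
def circ(g,uv,r,w=4,s=4):
    # Hough circle (upscaled) near uv with radius about r px
    k=int(r*1.7+6);x0,y0=int(uv[0])-k,int(uv[1])-k
    c=cv2.resize(g[y0:y0+2*k,x0:x0+2*k],None,fx=s,fy=s,interpolation=cv2.INTER_CUBIC)
    h=cv2.HoughCircles(cv2.GaussianBlur(c,(0,0),2),cv2.HOUGH_GRADIENT_ALT,1,5,param1=60,param2=.3,minRadius=int(s*(r-1.7)),maxRadius=int(s*(r+1.7)))
    if h is None:return []
    return [((a+.5)/s-.5+x0,(b+.5)/s-.5+y0,q/s) for a,b,q in h[0][:,:3]]
E
python3 - <<'E'
from h import *
im=cv2.imread("pics/top0.png");g=cv2.cvtColor(im,cv2.COLOR_BGR2GRAY);f=482.3
P={"squat":(237,166,35,43),"squat_m":(237,166,35,22),"tall":(366,154,60,36),"tall_m":(366,154,60,22),"collar":(223,226,46,27),"collar_m":(223,226,46,22),"ring":(282,229,32,33),"ring_m":(282,229,32,22),"funnel":(338,234,70,27),"stopper":(400,229,36,23),"jar":(163,198,60,22)}
V=cv2.resize(im[120:260,150:480],None,fx=2.4,fy=2.4,interpolation=cv2.INTER_CUBIC)
for k,(u,v,z,r) in P.items():
    rp=f*r/(1153-z)
    for a,b,q in circ(g,(u,v),rp)[:3]:
        print(k,np.round([a,b,q,rp],2),np.round(ray("top",(a,b),z/1000),4))
        cv2.circle(V,(int((a-150)*2.4),int((b-120)*2.4)),int(q*2.4),(0,0,255),1)
S=cv2.imread("pics/scene0.png")[130:320,180:500]
S=cv2.resize(S,(792,int(190*792/320*.5)) if 0 else None,fx=1.35,fy=1.35)
W=np.zeros((V.shape[0]+S.shape[0],V.shape[1],3),np.uint8);W[:V.shape[0]]=V;W[V.shape[0]:,:S.shape[1]]=S
cv2.imwrite("pics/c1.png",W);print(W.shape)
E
```

```text
squat [236.88 164.62  18.33  18.55] [0.609 0.172 0.035]
squat_m [236.38 165.12   9.32   9.49] [0.6078 0.1731 0.035 ]
tall [366.88 152.88  15.2   15.89] [ 0.6373 -0.1263  0.06  ]
tall [359.62 158.88  15.83  15.89] [ 0.6234 -0.1098  0.06  ]
tall [362.62 156.88  15.35  15.89] [ 0.628  -0.1166  0.06  ]
tall_m [366.12 153.62   9.56   9.71] [ 0.6356 -0.1246  0.06  ]
tall_m [362.62 155.62  10.11   9.71] [ 0.6309 -0.1166  0.06  ]
collar [222.88 225.62  10.9   11.76] [0.4683 0.2001 0.046 ]
collar [222.88 225.62  12.74  11.76] [0.4683 0.2001 0.046 ]
collar_m [222.88 225.62  10.42   9.59] [0.4683 0.2001 0.046 ]
collar_m [220.62 229.62   9.72   9.59] [0.4592 0.205  0.046 ]
collar_m [222.88 225.62   8.64   9.59] [0.4683 0.2001 0.046 ]
ring [282.12 228.38  14.11  14.2 ] [0.4626 0.0659 0.032 ]
ring [282.62 232.62  13.9   14.2 ] [0.4528 0.0646 0.032 ]
ring [276.38 229.12  14.06  14.2 ] [0.4607 0.0792 0.032 ]
ring_m [281.62 227.62   9.33   9.47] [0.4643 0.0671 0.032 ]
ring_m [278.62 223.62   9.48   9.47] [0.4735 0.0741 0.032 ]
ring_m [281.88 232.62   9.62   9.47] [0.4527 0.0664 0.032 ]
funnel [338.12 233.38  11.49  12.02] [ 0.4539 -0.0611  0.07  ]
funnel [331.12 237.88  11.78  12.02] [ 0.4437 -0.0455  0.07  ]
stopper [400.38 227.62  10.14   9.93] [ 0.4666 -0.2089  0.036 ]
stopper [396.88 232.12   9.77   9.93] [ 0.4561 -0.2007  0.036 ]
jar [159.62 196.62   9.85   9.71] [0.5326 0.3399 0.06  ]
jar [163.62 202.12   9.87   9.71] [0.5203 0.3308 0.06  ]
jar [167.88 198.12   9.52   9.71] [0.5294 0.3215 0.06  ]
(592, 792, 3)
```

View pics/c1.png

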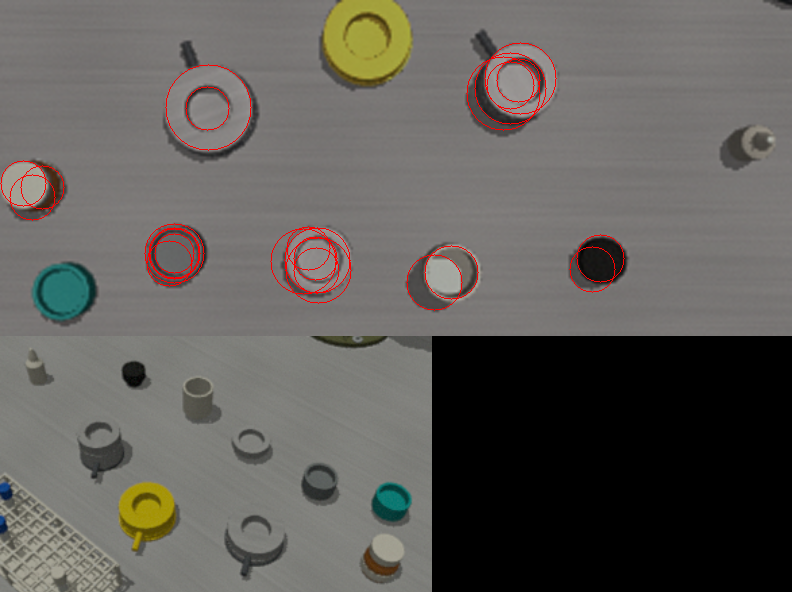

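The crop confirms the targets: grey squat pot at top-view (236.5,165), not the yellow one at (303,135), and grey collar at (223,226), not the turquoise one at (177,241). The first circle fits sit on the rims. First I'll square the tool to the world axes, then move towards the stopper.

Emit:
step_arm(commands=[{"travel": [-0.037, -0.026, 0], "turn": [0, 0, -8]}, {"travel": [-0.074, -0.052, 0], "turn": [0, 0, -16]}, {"travel": [-0.111, -0.078, 0], "turn": [0, 0, -23.5]}, {"travel": [-0.148, -0.104, 0], "turn": [0, 0, -23.5]}, {"travel": [-0.185, -0.13, 0], "turn": [0, 0, -23.5]}], gripper=1)

```text
time: 0.6
position: [0.3779, 0.401, 0.2362]
tool_rot: [-0.001, -3.141, 0.001]
ft_force: [0.2, 0.0, -0.7]
grip_width: 1.003
grip_force: 0.0
```

Emit:
step_arm(commands=[{"travel": [-0.025, -0.04, 0]}, {"travel": [-0.05, -0.08, 0]}, {"travel": [-0.075, -0.12, 0]}, {"travel": [-0.1, -0.16, 0]}, {"travel": [-0.123, -0.2, 0]}])

```text
$.commands[0]: bad value
```

Emit:
step_arm(commands=[{"travel": [0.004, -0.045, 0.01]}, {"travel": [0.008, -0.09, 0.02]}, {"travel": [0.012, -0.135, 0.03]}, {"travel": [0.016, -0.18, 0.04]}, {"travel": [0.02, -0.225, 0.05]}])

```text
$.commands[0]: bad value
```

Emit:
step_arm(commands=[{"travel": [0.003, -0.045, 0.01]}, {"travel": [0.006, -0.09, 0.02]}, {"travel": [0.01, -0.135, 0.03]}, {"travel": [0.013, -0.185, 0.045]}, {"travel": [0.013, -0.185, 0.045]}])

```text
$.commands[0]: bad value
```

Each row needs a turn as well.

Emit:
step_arm(commands=[{"travel": [-0.025, -0.04, 0], "turn": [0, 0, 0]}, {"travel": [-0.05, -0.08, 0], "turn": [0, 0, 0]}, {"travel": [-0.075, -0.12, 0], "turn": [0, 0, 0]}, {"travel": [-0.1, -0.16, 0], "turn": [0, 0, 0]}, {"travel": [-0.123, -0.2, 0], "turn": [0, 0, 0]}])

```text
time: 1.1
position: [0.5008, 0.2008, 0.2363]
tool_rot: [-0.001, -3.141, 0.0]
ft_force: [0.7, 0.6, 0.4]
grip_width: 1.002
grip_force: 0.0
```

Emit:
step_arm(commands=[{"travel": [0.004, -0.045, 0.01], "turn": [0, 0, 0]}, {"travel": [0.008, -0.09, 0.02], "turn": [0, 0, 0]}, {"travel": [0.012, -0.135, 0.03], "turn": [0, 0, 0]}, {"travel": [0.016, -0.18, 0.04], "turn": [0, 0, 0]}, {"travel": [0.02, -0.225, 0.05], "turn": [0, 0, 0]}])

```text
time: 1.6
position: [0.4793, -0.024, 0.186]
tool_rot: [-0.001, -3.142, -0.0]
ft_force: [0.6, 0.9, 0.6]
grip_width: 1.0
grip_force: 0.0
```

Emit:
step_arm(commands=[{"travel": [0.003, -0.045, 0.01], "turn": [0, 0, 0]}, {"travel": [0.006, -0.09, 0.02], "turn": [0, 0, 0]}, {"travel": [0.01, -0.135, 0.03], "turn": [0, 0, 0]}, {"travel": [0.013, -0.185, 0.045], "turn": [0, 0, 0]}, {"travel": [0.013, -0.185, 0.045], "turn": [0, 0, 0]}])

```text
time: 2.1
position: [0.4637, -0.2141, 0.1401]
tool_rot: [-0.017, -3.138, 0.005]
ft_force: [-0.7, 0.6, -0.7]
grip_width: 0.996
grip_force: 0.0
```

Emit:
step_arm(commands=[{"travel": [0, 0, 0.03], "turn": [0, 0, 0]}, {"travel": [0, 0, 0.06], "turn": [0, 0, 0]}, {"travel": [0, 0, 0.06], "turn": [0, 0, 0]}])

```text
time: 2.4
position: [0.4637, -0.2057, 0.078]
tool_rot: [-0.001, -3.134, -0.003]
ft_force: [-0.5, 0.9, -0.1]
grip_width: 0.998
grip_force: 0.0
```

Run:
```python
from h import *
s=ctrl.get_state();print(s["position"],s["tool_rot"])
im=ctrl.get_image("scene")[:,:,::-1]
cv2.imwrite("pics/s1.png",cv2.resize(im[100:300,180:500],None,fx=2.4,fy=2.4))
```

```text
[ 0.46366703 -0.20567602  0.07795806] [-1.01690480e-03 -3.13364276e+00 -2.87679029e-03]
```

View pics/s1.png

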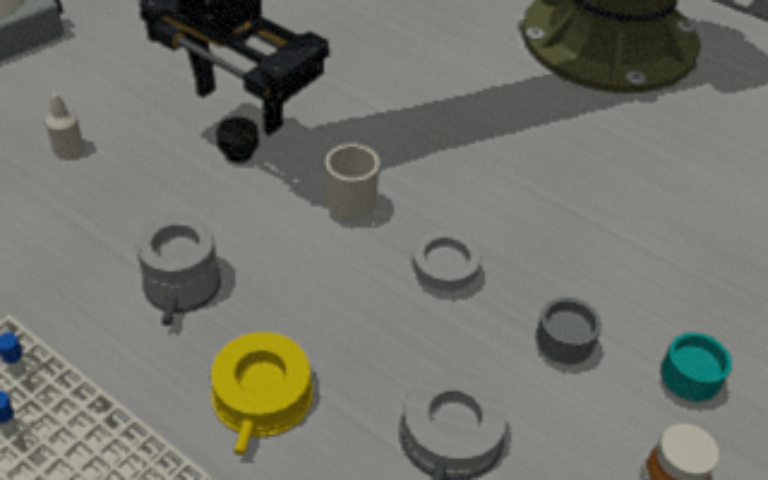

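The fingers straddle the stopper (about crop (238,138)), with their tips still above it. I'll go down and grip high on the head, so the tips clear the pot rim later.

Emit:
step_arm(commands=[{"travel": [-0.002, -0.002, 0.025], "turn": [0, 0, 0]}, {"travel": [-0.002, -0.002, 0.046], "turn": [0, 0, 0]}, {"travel": [-0.002, -0.002, 0.046], "turn": [0, 0, 0]}])

```text
time: 2.75
position: [0.468, -0.2084, 0.0349]
tool_rot: [-0.0, -3.139, -0.001]
ft_force: [-0.1, -0.7, -0.5]
grip_width: 1.0
grip_force: 0.0
```

Emit:
step_arm(commands=[{"travel": [0, 0, 0.003], "turn": [0, 0, 0]}, {"travel": [0, 0, 0.003], "turn": [0, 0, 0]}])

```text
time: 2.95
position: [0.4701, -0.2094, 0.034]
tool_rot: [0.001, 3.139, -0.0]
ft_force: [0.4, -0.4, 1.2]
grip_width: 1.002
grip_force: 0.0
```

Emit:
step_arm(commands=[{"travel": [0, 0, 0], "turn": [0, 0, 0]}, {"travel": [0, 0, 0], "turn": [0, 0, 0]}, {"travel": [0, 0, 0], "turn": [0, 0, 0]}, {"travel": [0, 0, 0], "turn": [0, 0, 0]}, {"travel": [0, 0, 0], "turn": [0, 0, 0]}], gripper=0, force=25)

```text
time: 3.45
position: [0.4689, -0.2092, 0.0326]
tool_rot: [0.001, 3.141, 0.0]
ft_force: [-0.3, -0.1, -0.3]
grip_width: 0.634
grip_force: 0.0
```

Emit:
step_arm(commands=[{"travel": [0, 0, 0], "turn": [0, 0, 0]}, {"travel": [0, 0, 0], "turn": [0, 0, 0]}, {"travel": [0, 0, 0], "turn": [0, 0, 0]}])

```text
time: 3.75
position: [0.4689, -0.2093, 0.0326]
tool_rot: [0.001, 3.142, -0.0]
ft_force: [0.6, -0.4, 0.3]
grip_width: 0.522
grip_force: 25.0
```

Emit:
step_arm(commands=[{"travel": [0, 0, -0.03], "turn": [0, 0, 0]}, {"travel": [0, 0, -0.07], "turn": [0, 0, 0]}, {"travel": [0, 0, -0.1], "turn": [0, 0, 0]}])

```text
time: 4.05
position: [0.469, -0.2095, 0.1342]
tool_rot: [0.002, 3.141, -0.001]
ft_force: [1.5, -0.3, -1.0]
grip_width: 0.518
grip_force: 25.0
```

Emit:
step_arm(commands=[{"travel": [-0.01, 0.025, 0], "turn": [0, 0, 0]}, {"travel": [-0.024, 0.065, 0], "turn": [0, 0, 0]}, {"travel": [-0.04, 0.107, 0], "turn": [0, 0, 0]}, {"travel": [-0.056, 0.15, 0], "turn": [0, 0, 0]}, {"travel": [-0.072, 0.193, 0], "turn": [0, 0, 0]}])

```text
time: 4.55
position: [0.5412, -0.0145, 0.1325]
tool_rot: [-0.002, -3.142, -0.001]
ft_force: [0.9, -0.9, -1.0]
grip_width: 0.52
grip_force: 25.0
```

Emit:
step_arm(commands=[{"travel": [-0.016, 0.043, 0], "turn": [0, 0, 0]}, {"travel": [-0.032, 0.086, 0], "turn": [0, 0, 0]}, {"travel": [-0.048, 0.129, 0], "turn": [0, 0, 0]}, {"travel": [-0.06, 0.165, 0], "turn": [0, 0, 0]}, {"travel": [-0.07, 0.189, 0], "turn": [0, 0, 0]}])

```text
time: 5.05
position: [0.6108, 0.177, 0.1318]
tool_rot: [0.005, -3.141, -0.002]
ft_force: [0.1, -0.4, -0.4]
grip_width: 0.521
grip_force: 25.0
```

Emit:
step_arm(commands=[{"travel": [0, 0, 0], "turn": [0, 0, 0]}, {"travel": [0, 0, 0], "turn": [0, 0, 0]}, {"travel": [0, 0, 0], "turn": [0, 0, 0]}])

```text
time: 5.35
position: [0.6109, 0.1708, 0.1323]
tool_rot: [-0.004, -3.141, 0.002]
ft_force: [0.2, -0.4, -0.1]
grip_width: 0.522
grip_force: 25.0
```

Run:
```python
from h import *
s=ctrl.get_state();print(s["position"],s["tool_rot"],s["grip_width"])
im=ctrl.get_image("scene")[:,:,::-1];cv2.imwrite("pics/s2full.png",im)
cv2.imwrite("pics/s2.png",cv2.resize(im[190:330,300:480],None,fx=3.2,fy=3.2))
t=ctrl.get_image("top")[:,:,::-1];cv2.imwrite("pics/t2full.png",t)
print("squat mouth in scene",proj("scene",(.6085,.1725,.035)))
```

```text
[0.61091566 0.17077802 0.13226369] [-4.11074250e-03 -3.14090130e+00  1.92900647e-03] 0.5219726828019444
squat mouth in scene [369.14626031 271.03231914]
```

View pics/s2.png

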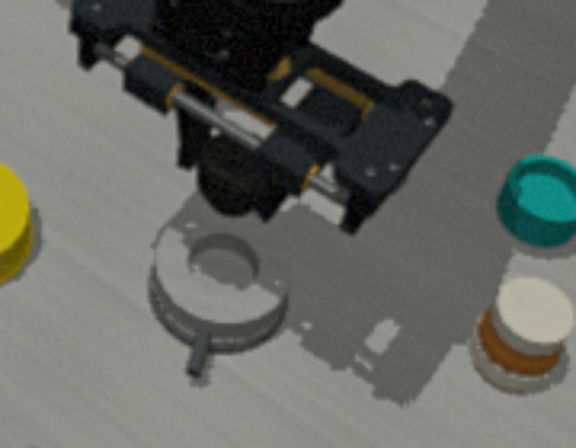

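The stopper is held above the mouth. The mouth centre shows at scene (370,271), against a predicted (369,271). I'll lower it in stages.

Emit:
step_arm(commands=[{"travel": [0, 0, 0.03], "turn": [0, 0, 0]}, {"travel": [0, 0, 0.05], "turn": [0, 0, 0]}, {"travel": [0, 0, 0.06], "turn": [0, 0, 0]}, {"travel": [0, 0, 0.066], "turn": [0, 0, 0]}, {"travel": [0, 0, 0.066], "turn": [0, 0, 0]}])

```text
time: 5.95
position: [0.611, 0.1722, 0.0664]
tool_rot: [-0.002, -3.141, 0.0]
ft_force: [-0.9, 0.1, -1.9]
grip_width: 0.526
grip_force: 25.0
```

Emit:
step_arm(commands=[{"travel": [0, 0, 0.004], "turn": [0, 0, 0]}, {"travel": [0, 0, 0.008], "turn": [0, 0, 0]}, {"travel": [0, 0, 0.008], "turn": [0, 0, 0]}, {"travel": [0, 0, 0.008], "turn": [0, 0, 0]}])

```text
time: 6.35
position: [0.6113, 0.1728, 0.0588]
tool_rot: [0.001, 3.141, 0.0]
ft_force: [0.5, 0.7, -0.6]
grip_width: 0.523
grip_force: 25.0
```

Free so far, so the last few mm go down gently.

Emit:
step_arm(commands=[{"travel": [0, 0, 0.003], "turn": [0, 0, 0]}, {"travel": [0, 0, 0.005], "turn": [0, 0, 0]}, {"travel": [0, 0, 0.006], "turn": [0, 0, 0]}, {"travel": [0, 0, 0.006], "turn": [0, 0, 0]}])

```text
time: 6.75
position: [0.6119, 0.1734, 0.0536]
tool_rot: [0.001, 3.14, 0.002]
ft_force: [0.7, 0.8, 3.7]
grip_width: 0.518
grip_force: 25.0
```

Contact at exactly the seated height. I'll release and lift.

Emit:
step_arm(commands=[{"travel": [0, 0, 0], "turn": [0, 0, 0]}, {"travel": [0, 0, 0], "turn": [0, 0, 0]}, {"travel": [0, 0, 0], "turn": [0, 0, 0]}, {"travel": [0, 0, 0], "turn": [0, 0, 0]}], gripper=1)

```text
time: 7.15
position: [0.6108, 0.1724, 0.0521]
tool_rot: [-0.001, -3.141, 0.001]
ft_force: [-0.7, -0.2, 0.3]
grip_width: 0.8
grip_force: 0.0
```

Emit:
step_arm(commands=[{"travel": [0, 0, -0.02], "turn": [0, 0, 0]}, {"travel": [0, 0, -0.06], "turn": [0, 0, 0]}, {"travel": [0.03, 0.005, -0.08], "turn": [0, 0, 0]}, {"travel": [0.075, 0.015, -0.08], "turn": [0, 0, 0]}, {"travel": [0.12, 0.025, -0.08], "turn": [0, 0, 0]}])

```text
time: 7.65
position: [0.4906, 0.1977, 0.1332]
tool_rot: [0.003, 3.14, 0.001]
ft_force: [-0.1, 0.9, 0.1]
grip_width: 0.995
grip_force: 0.0
```

Run:
```python
from h import *
s=ctrl.get_state();print(s["position"],s["tool_rot"],s["grip_width"])
im=ctrl.get_image("scene")[:,:,::-1];cv2.imwrite("pics/s3full.png",im)
cv2.imwrite("pics/s3.png",cv2.resize(im[190:330,300:500],None,fx=3,fy=3))
```

```text
[0.49056924 0.19773552 0.13324188] [3.29459098e-03 3.14002165e+00 9.38935002e-04] 0.9952678162422222
```

View pics/s3.png

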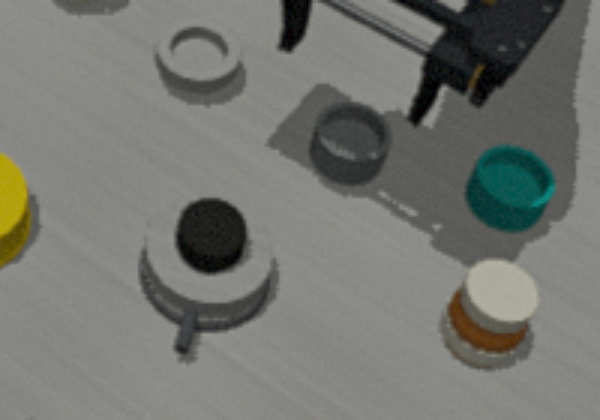

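The stopper (crop (211,235)) sits upright and flush in the squat receiver. Next is the grey collar (crop (349,143)).

Emit:
step_arm(commands=[{"travel": [0.022, 0.002, 0], "turn": [0, 0, 0]}, {"travel": [0.022, 0.002, 0.03], "turn": [0, 0, 0]}, {"travel": [0.022, 0.002, 0.06], "turn": [0, 0, 0]}, {"travel": [0.022, 0.002, 0.06], "turn": [0, 0, 0]}])

```text
time: 8.1
position: [0.4661, 0.1982, 0.0691]
tool_rot: [-0.001, -3.135, 0.006]
ft_force: [-0.7, -0.1, 0.3]
grip_width: 1.001
grip_force: 0.0
```

Emit:
step_arm(commands=[{"travel": [0, 0, 0.02], "turn": [0, 0, 0]}, {"travel": [0, 0, 0.041], "turn": [0, 0, 0]}, {"travel": [0, 0, 0.041], "turn": [0, 0, 0]}, {"travel": [0, 0, 0.041], "turn": [0, 0, 0]}])

```text
time: 8.5
position: [0.4698, 0.1998, 0.0325]
tool_rot: [0.001, 3.141, 0.0]
ft_force: [0.1, 0.3, 0.8]
grip_width: 0.999
grip_force: 0.0
```

Emit:
step_arm(commands=[{"travel": [0.001, 0, 0], "turn": [0, 0, 0]}, {"travel": [0.001, 0, 0], "turn": [0, 0, 0]}, {"travel": [0.001, 0, 0], "turn": [0, 0, 0]}, {"travel": [0.001, 0, 0], "turn": [0, 0, 0]}, {"travel": [0.001, 0, 0], "turn": [0, 0, 0]}], gripper=0, force=20)

```text
time: 9.0
position: [0.4683, 0.2, 0.0319]
tool_rot: [0.001, 3.141, 0.001]
ft_force: [0.1, 0.3, -0.0]
grip_width: 0.633
grip_force: 0.3
```

Emit:
step_arm(commands=[{"travel": [0, 0, 0], "turn": [0, 0, 0]}, {"travel": [0, 0, 0], "turn": [0, 0, 0]}, {"travel": [0, 0, 0], "turn": [0, 0, 0]}])

```text
time: 9.3
position: [0.4683, 0.2, 0.0318]
tool_rot: [0.001, 3.141, 0.001]
ft_force: [-0.3, -0.2, 3.5]
grip_width: 0.616
grip_force: 20.0
```

Emit:
step_arm(commands=[{"travel": [0, 0, -0.03], "turn": [0, 0, 0]}, {"travel": [0, 0, -0.07], "turn": [0, 0, 0]}, {"travel": [0, 0, -0.1], "turn": [0, 0, 0]}])

```text
time: 9.6
position: [0.4683, 0.1996, 0.133]
tool_rot: [0.001, 3.141, -0.0]
ft_force: [0.6, 0.1, -1.3]
grip_width: 0.615
grip_force: 20.0
```

Emit:
step_arm(commands=[{"travel": [-0.012, -0.022, 0], "turn": [0, 0, 0]}, {"travel": [-0.03, -0.057, 0], "turn": [0, 0, 0]}, {"travel": [-0.05, -0.097, 0], "turn": [0, 0, 0]}, {"travel": [-0.07, -0.136, 0], "turn": [0, 0, 0]}, {"travel": [-0.09, -0.175, 0], "turn": [0, 0, 0]}])

```text
time: 10.1
position: [0.5583, 0.0231, 0.1313]
tool_rot: [-0.001, -3.141, 0.0]
ft_force: [0.2, 0.8, -0.8]
grip_width: 0.615
grip_force: 20.0
```

Emit:
step_arm(commands=[{"travel": [-0.02, -0.038, 0], "turn": [0, 0, 0]}, {"travel": [-0.04, -0.076, 0], "turn": [0, 0, 0]}, {"travel": [-0.058, -0.111, 0], "turn": [0, 0, 0]}, {"travel": [-0.07, -0.135, 0], "turn": [0, 0, 0]}, {"travel": [-0.078, -0.15, 0], "turn": [0, 0, 0]}])

```text
time: 10.6
position: [0.6358, -0.1285, 0.1308]
tool_rot: [-0.006, -3.14, 0.002]
ft_force: [-0.1, 0.1, -1.2]
grip_width: 0.615
grip_force: 20.0
```

Emit:
step_arm(commands=[{"travel": [0, 0, 0], "turn": [0, 0, 0]}, {"travel": [0, 0, 0], "turn": [0, 0, 0]}, {"travel": [0, 0, 0], "turn": [0, 0, 0]}])

```text
time: 10.9
position: [0.6357, -0.1228, 0.1313]
tool_rot: [0.003, -3.141, -0.003]
ft_force: [0.3, 0.5, -0.7]
grip_width: 0.611
grip_force: 20.0
```

Run:
```python
from h import *
s=ctrl.get_state();print(s["position"],s["tool_rot"],s["grip_width"])
im=ctrl.get_image("scene")[:,:,::-1];cv2.imwrite("pics/s4full.png",im)
p=proj("scene",(.6365,-.1255,.06));print(p)
c=im[130:250,180:340];c=cv2.resize(c,None,fx=4,fy=4)
cv2.drawMarker(c,tuple(int(v) for v in (p-[180,130])*4+2),(0,0,255),0,10)
cv2.imwrite("pics/s4.png",c)
```

```text
[ 0.63567649 -0.1228256   0.1312941 ] [ 2.98789993e-03 -3.14089480e+00 -2.59897022e-03] 0.611256014919292
[253.07793566 200.2743608 ]
```

View pics/s4.png

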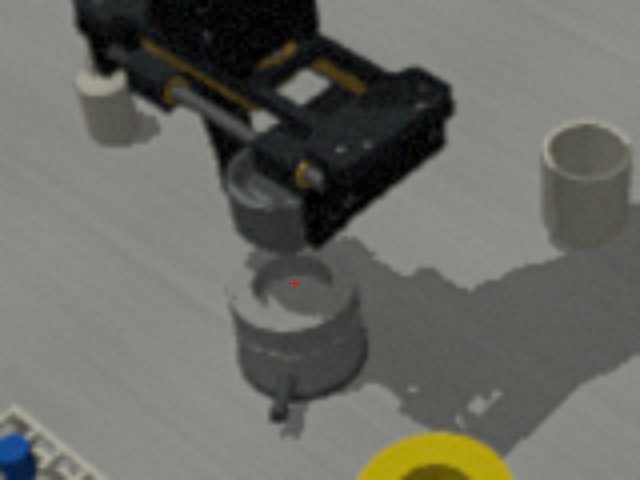

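The red mark falls at the mouth's centre (crop (292,284)) and the collar hangs upright above it. Lowering.

Emit:
step_arm(commands=[{"travel": [-0.001, 0, 0.02], "turn": [0, 0, 0]}, {"travel": [-0.001, 0, 0.035], "turn": [0, 0, 0]}, {"travel": [-0.001, 0, 0.043], "turn": [0, 0, 0]}, {"travel": [-0.001, 0, 0.046], "turn": [0, 0, 0]}, {"travel": [-0.001, 0, 0.046], "turn": [0, 0, 0]}])

```text
time: 11.45
position: [0.6367, -0.125, 0.0852]
tool_rot: [-0.001, -3.141, -0.0]
ft_force: [-0.3, -0.5, 0.0]
grip_width: 0.611
grip_force: 20.0
```

Emit:
step_arm(commands=[{"travel": [0, 0, 0.003], "turn": [0, 0, 0]}, {"travel": [0, 0, 0.006], "turn": [0, 0, 0]}, {"travel": [0, 0, 0.008], "turn": [0, 0, 0]}, {"travel": [0, 0, 0.008], "turn": [0, 0, 0]}])

```text
time: 11.85
position: [0.6369, -0.1253, 0.0779]
tool_rot: [0.001, 3.142, 0.001]
ft_force: [-1.1, 0.5, 1.7]
grip_width: 0.612
grip_force: 20.0
```

Emit:
step_arm(commands=[{"travel": [0, 0, 0.001], "turn": [0, 0, 0]}, {"travel": [0, 0, 0.001], "turn": [0, 0, 0]}])

```text
time: 12.05
position: [0.637, -0.1253, 0.0779]
tool_rot: [0.001, 3.141, 0.001]
ft_force: [-4.1, 0.6, 7.1]
grip_width: 0.617
grip_force: 20.0
```

Emit:
step_arm(commands=[{"travel": [0, 0, 0], "turn": [0, 0, 0]}, {"travel": [0, 0, 0], "turn": [0, 0, 0]}, {"travel": [0, 0, 0], "turn": [0, 0, 0]}, {"travel": [0, 0, 0], "turn": [0, 0, 0]}], gripper=1)

```text
time: 12.45
position: [0.637, -0.1253, 0.0763]
tool_rot: [-0.001, -3.142, 0.0]
ft_force: [0.3, 0.2, -0.0]
grip_width: 0.896
grip_force: 0.0
```

Emit:
step_arm(commands=[{"travel": [0, 0, -0.02], "turn": [0, 0, 0]}, {"travel": [0, 0, -0.05], "turn": [0, 0, 0]}, {"travel": [0.03, 0.03, -0.06], "turn": [0, 0, 0]}, {"travel": [0.063, 0.067, -0.06], "turn": [0, 0, 0]}, {"travel": [0.096, 0.104, -0.06], "turn": [0, 0, 0]}])

```text
time: 12.95
position: [0.5403, -0.0206, 0.1368]
tool_rot: [0.003, 3.14, -0.0]
ft_force: [0.5, 0.5, -0.2]
grip_width: 0.998
grip_force: 0.0
```

Emit:
step_arm(commands=[{"travel": [0.032, 0.036, 0], "turn": [0, 0, 0]}, {"travel": [0.064, 0.071, 0], "turn": [0, 0, 0]}, {"travel": [0.077, 0.087, 0], "turn": [0, 0, 0]}, {"travel": [0.077, 0.087, 0], "turn": [0, 0, 0]}])

```text
time: 13.35
position: [0.4622, 0.0689, 0.1366]
tool_rot: [0.008, -3.141, -0.003]
ft_force: [0.4, -0.8, 0.5]
grip_width: 1.002
grip_force: 0.0
```

Run:
```python
from h import *
s=ctrl.get_state();print(s["position"],s["tool_rot"],s["grip_width"])
im=ctrl.get_image("scene")[:,:,::-1];cv2.imwrite("pics/s5full.png",im)
p=proj("scene",(.6365,-.1255,.092));print(p)
c=im[140:260,210:410];c=cv2.resize(c,None,fx=4,fy=4)
cv2.drawMarker(c,tuple(int(v) for v in (p-[210,140])*4+2),(0,0,255),0,10)
cv2.imwrite("pics/s5.png",c)
```

```text
[0.46222444 0.06891334 0.13656477] [ 8.11796952e-03 -3.14115370e+00 -2.84828054e-03] 1.0015968360519782
[251.43444961 190.3117528 ]
```

View pics/s5.png

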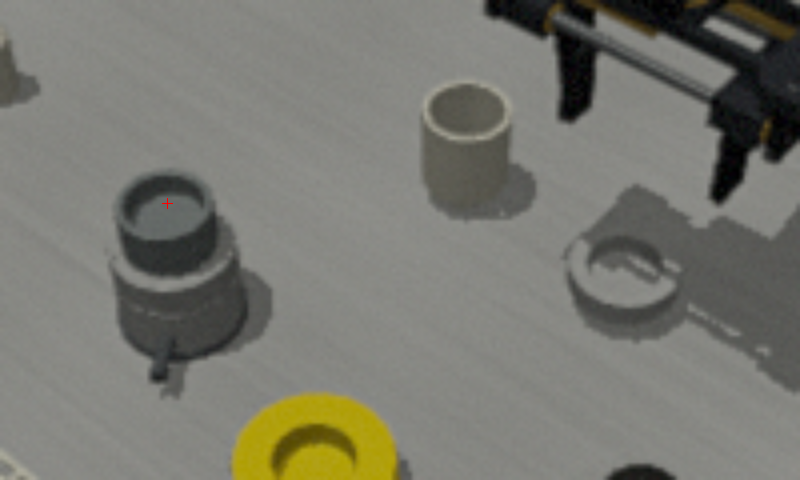

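The collar is upright and home in the tall receiver, with its socket centre at crop (166,204), on the mark. Next is the ring (crop (624,280)).

Emit:
step_arm(commands=[{"travel": [0, 0, 0.035], "turn": [0, 0, 0]}, {"travel": [0, 0, 0.075], "turn": [0, 0, 0]}, {"travel": [0, 0, 0.075], "turn": [0, 0, 0]}, {"travel": [0, 0, 0.075], "turn": [0, 0, 0]}])

```text
time: 13.8
position: [0.4645, 0.0644, 0.0617]
tool_rot: [-0.004, -3.141, 0.002]
ft_force: [0.7, -0.2, 0.4]
grip_width: 0.999
grip_force: 0.0
```

Run:
```python
from h import *
s=ctrl.get_state();print(s["position"],s["tool_rot"],s["grip_width"])
im=ctrl.get_image("scene")[:,:,::-1];cv2.imwrite("pics/s6full.png",im)
c=im[150:240,320:420];c=cv2.resize(c,None,fx=5,fy=5)
p=proj("scene",(.463,.066,.032))
cv2.drawMarker(c,tuple(int(v) for v in (p-[320,150])*5+2),(0,0,255),0,10)
cv2.imwrite("pics/s6.png",c)
```

```text
[0.4645496  0.06437493 0.06169132] [-4.40721610e-03 -3.14064400e+00  2.28933324e-03] 0.9990857151637146
```

View pics/s6.png

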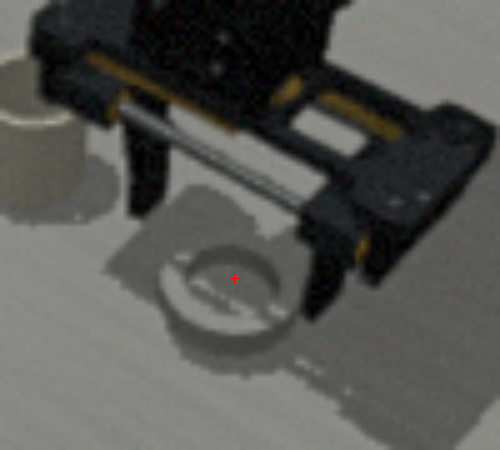

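The ring (crop centre (233,281)) lies between the fingers, near the mark at (234,278). I'll go down and grip.

Emit:
step_arm(commands=[{"travel": [0, 0.001, 0.02], "turn": [0, 0, 0]}, {"travel": [0, 0.001, 0.041], "turn": [0, 0, 0]}, {"travel": [0, 0.001, 0.041], "turn": [0, 0, 0]}, {"travel": [0, 0.001, 0.041], "turn": [0, 0, 0]}])

```text
time: 14.25
position: [0.4655, 0.0668, 0.0221]
tool_rot: [0.002, 3.139, 0.001]
ft_force: [1.0, -0.2, -0.5]
grip_width: 0.999
grip_force: 0.0
```

Emit:
step_arm(commands=[{"travel": [0, 0, 0], "turn": [0, 0, 0]}, {"travel": [0, 0, 0], "turn": [0, 0, 0]}, {"travel": [0, 0, 0], "turn": [0, 0, 0]}, {"travel": [0, 0, 0], "turn": [0, 0, 0]}, {"travel": [0, 0, 0], "turn": [0, 0, 0]}], gripper=0, force=25)

```text
time: 14.75
position: [0.4646, 0.0669, 0.0212]
tool_rot: [0.001, 3.141, 0.001]
ft_force: [-2.1, -0.7, 5.1]
grip_width: 0.755
grip_force: 25.0
```

Emit:
step_arm(commands=[{"travel": [0, 0, 0], "turn": [0, 0, 0]}, {"travel": [0, 0, 0], "turn": [0, 0, 0]}])

```text
time: 14.95
position: [0.4646, 0.0669, 0.0212]
tool_rot: [0.001, 3.141, 0.001]
ft_force: [-0.5, -0.4, 5.4]
grip_width: 0.756
grip_force: 25.0
```

Emit:
step_arm(commands=[{"travel": [0, 0, -0.03], "turn": [0, 0, 0]}, {"travel": [0, 0, -0.075], "turn": [0, 0, 0]}, {"travel": [0, 0, -0.11], "turn": [0, 0, 0]}])

```text
time: 15.25
position: [0.4638, 0.0666, 0.1318]
tool_rot: [-0.001, -3.141, 0.0]
ft_force: [0.9, -0.2, -2.4]
grip_width: 0.756
grip_force: 25.0
```

Emit:
step_arm(commands=[{"travel": [-0.017, -0.019, 0], "turn": [0, 0, 0]}, {"travel": [-0.047, -0.052, 0], "turn": [0, 0, 0]}, {"travel": [-0.078, -0.087, 0], "turn": [0, 0, 0]}, {"travel": [-0.109, -0.121, 0], "turn": [0, 0, 0]}, {"travel": [-0.138, -0.154, 0], "turn": [0, 0, 0]}])

```text
time: 15.75
position: [0.6027, -0.0884, 0.1298]
tool_rot: [-0.0, -3.141, -0.0]
ft_force: [-0.2, 1.0, -0.9]
grip_width: 0.756
grip_force: 25.0
```

Emit:
step_arm(commands=[{"travel": [-0.022, -0.024, 0], "turn": [0, 0, 0]}, {"travel": [-0.035, -0.0385, 0], "turn": [0, 0, 0]}, {"travel": [-0.035, -0.0385, 0], "turn": [0, 0, 0]}, {"travel": [-0.035, -0.0385, 0], "turn": [0, 0, 0]}, {"travel": [-0.035, -0.0385, 0], "turn": [0, 0, 0]}])

```text
time: 16.25
position: [0.6362, -0.124, 0.13]
tool_rot: [0.001, -3.14, -0.002]
ft_force: [-1.0, -0.3, -2.8]
grip_width: 0.756
grip_force: 25.0
```

Run:
```python
from h import *
s=ctrl.get_state();print(s["position"],s["tool_rot"],s["grip_width"])
im=ctrl.get_image("scene")[:,:,::-1];cv2.imwrite("pics/s7full.png",im)
c=im[130:250,180:330];c=cv2.resize(c,None,fx=5,fy=5)
for z in(.092,.142):
  p=proj("scene",(.6365,-.1255,z)); cv2.drawMarker(c,tuple(int(v) for v in (p-[180,130])*5+2),(0,0,255),0,10)
cv2.imwrite("pics/s7.png",c)
```

```text
[ 0.63615394 -0.12403803  0.12996017] [ 1.31339288e-03 -3.14014235e+00 -2.34983999e-03] 0.7564628147726344
```

View pics/s7.png

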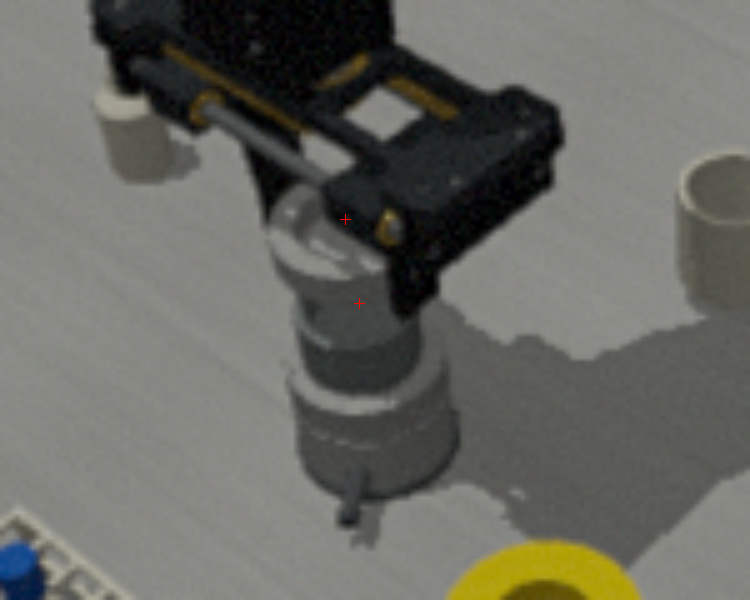

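The ring hangs upright above the collar, in line with the marks (crop (345,219) and (358,302)). Lowering.

Emit:
step_arm(commands=[{"travel": [0, 0, 0.01], "turn": [0, 0, 0]}, {"travel": [0, 0, 0.018], "turn": [0, 0, 0]}, {"travel": [0, 0, 0.022], "turn": [0, 0, 0]}, {"travel": [0, 0, 0.022], "turn": [0, 0, 0]}])

```text
time: 16.7
position: [0.6361, -0.1254, 0.1073]
tool_rot: [-0.001, -3.14, -0.001]
ft_force: [0.4, -0.2, -2.2]
grip_width: 0.758
grip_force: 25.0
```

Emit:
step_arm(commands=[{"travel": [0, 0, 0.003], "turn": [0, 0, 0]}, {"travel": [0, 0, 0.006], "turn": [0, 0, 0]}, {"travel": [0, 0, 0.008], "turn": [0, 0, 0]}, {"travel": [0, 0, 0.008], "turn": [0, 0, 0]}])

```text
time: 17.1
position: [0.6369, -0.1257, 0.1003]
tool_rot: [-0.001, -3.141, -0.0]
ft_force: [0.5, -0.8, -1.5]
grip_width: 0.755
grip_force: 25.0
```

Emit:
step_arm(commands=[{"travel": [0, 0, 0.001], "turn": [0, 0, 0]}, {"travel": [0, 0, 0.002], "turn": [0, 0, 0]}, {"travel": [0, 0, 0.002], "turn": [0, 0, 0]}])

```text
time: 17.4
position: [0.6372, -0.1258, 0.0993]
tool_rot: [0.001, 3.141, 0.0]
ft_force: [-1.5, 0.5, 3.2]
grip_width: 0.758
grip_force: 25.0
```

Emit:
step_arm(commands=[{"travel": [0, 0, 0], "turn": [0, 0, 0]}, {"travel": [0, 0, 0], "turn": [0, 0, 0]}, {"travel": [0, 0, 0], "turn": [0, 0, 0]}, {"travel": [0, 0, 0], "turn": [0, 0, 0]}], gripper=1)

```text
time: 17.8
position: [0.637, -0.1258, 0.0984]
tool_rot: [0.001, 3.142, -0.0]
ft_force: [0.6, -0.2, -0.9]
grip_width: 0.976
grip_force: 0.0
```

Emit:
step_arm(commands=[{"travel": [0, 0, -0.015], "turn": [0, 0, 0]}, {"travel": [0, 0, -0.05], "turn": [0, 0, 0]}, {"travel": [0.03, 0.011, -0.06], "turn": [0, 0, 0]}, {"travel": [0.072, 0.026, -0.06], "turn": [0, 0, 0]}, {"travel": [0.114, 0.041, -0.06], "turn": [0, 0, 0]}])

```text
time: 18.3
position: [0.5225, -0.0849, 0.1599]
tool_rot: [0.002, 3.14, -0.001]
ft_force: [0.1, 0.3, 1.4]
grip_width: 0.998
grip_force: 0.0
```

Emit:
step_arm(commands=[{"travel": [0.04, 0.014, 0], "turn": [0, 0, 0]}, {"travel": [0.065, 0.023, 0], "turn": [0, 0, 0]}, {"travel": [0.068, 0.024, 0], "turn": [0, 0, 0]}, {"travel": [0.068, 0.024, 0], "turn": [0, 0, 0]}])

```text
time: 18.7
position: [0.4555, -0.0605, 0.1598]
tool_rot: [0.0, 3.139, 0.002]
ft_force: [0.4, -0.4, 0.3]
grip_width: 1.001
grip_force: 0.0
```

Run:
```python
from h import *
s=ctrl.get_state();print(s["position"],s["tool_rot"],s["grip_width"])
im=ctrl.get_image("scene")[:,:,::-1];cv2.imwrite("pics/s8full.png",im)
c=im[120:250,200:360];c=cv2.resize(c,None,fx=4.5,fy=4.5)
for q in((.6365,-.1255,.11),(.454,-.061,.07)):
  p=proj("scene",q); cv2.drawMarker(c,tuple(int(v) for v in (p-[200,120])*4.5+2),(0,0,255),0,10)
cv2.imwrite("pics/s8.png",c)
```

```text
[ 0.45549244 -0.06054308  0.15983318] [3.93567129e-04 3.13878648e+00 1.98916113e-03] 1.0006775750074959
```

View pics/s8.png

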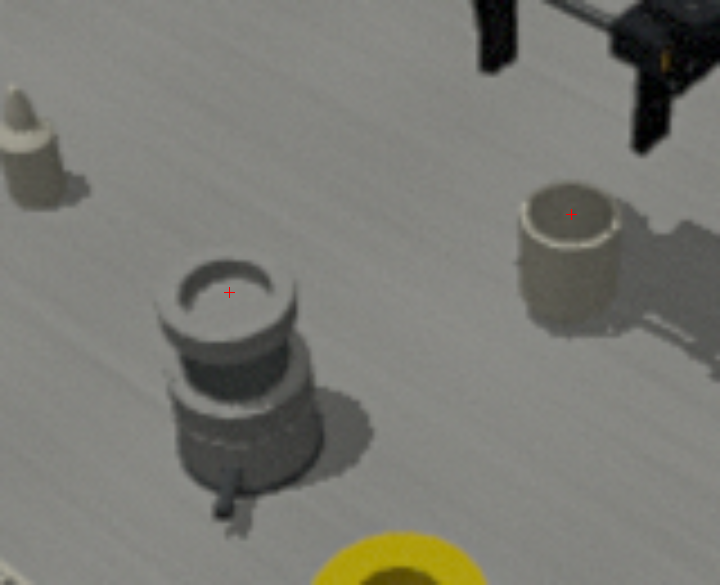

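The ring is upright and home (socket centre about crop (226,296)). The funnel rim is centred on its mark at (570,214). I'll go down to the funnel.

Emit:
step_arm(commands=[{"travel": [0.001, 0, 0.03], "turn": [0, 0, 0]}, {"travel": [0.001, 0, 0.07], "turn": [0, 0, 0]}, {"travel": [0.001, 0, 0.1], "turn": [0, 0, 0]}, {"travel": [0.001, 0, 0.12], "turn": [0, 0, 0]}, {"travel": [0.001, 0, 0.12], "turn": [0, 0, 0]}])

```text
time: 19.25
position: [0.4527, -0.0617, 0.0362]
tool_rot: [-0.003, -3.136, 0.004]
ft_force: [-0.3, -0.4, -0.3]
grip_width: 1.0
grip_force: 0.0
```

Emit:
step_arm(commands=[{"travel": [0, 0, 0], "turn": [0, 0, 0]}, {"travel": [0, 0, 0], "turn": [0, 0, 0]}, {"travel": [0, 0, 0], "turn": [0, 0, 0]}])

```text
time: 19.55
position: [0.4554, -0.0608, 0.0399]
tool_rot: [0.001, 3.139, 0.001]
ft_force: [-0.2, 0.6, 0.0]
grip_width: 0.999
grip_force: 0.0
```

Emit:
step_arm(commands=[{"travel": [0, 0, 0], "turn": [0, 0, 0]}, {"travel": [0, 0, 0], "turn": [0, 0, 0]}, {"travel": [0, 0, 0], "turn": [0, 0, 0]}, {"travel": [0, 0, 0], "turn": [0, 0, 0]}, {"travel": [0, 0, 0], "turn": [0, 0, 0]}], gripper=0, force=20)

```text
time: 20.05
position: [0.454, -0.0606, 0.0386]
tool_rot: [0.001, 3.141, 0.0]
ft_force: [-0.5, 0.6, -0.3]
grip_width: 0.627
grip_force: 0.0
```

Emit:
step_arm(commands=[{"travel": [0, 0, 0], "turn": [0, 0, 0]}, {"travel": [0, 0, 0], "turn": [0, 0, 0]}, {"travel": [0, 0, 0], "turn": [0, 0, 0]}])

```text
time: 20.35
position: [0.454, -0.0606, 0.0386]
tool_rot: [0.001, 3.142, 0.0]
ft_force: [-0.4, 0.0, 1.0]
grip_width: 0.609
grip_force: 20.0
```

Emit:
step_arm(commands=[{"travel": [0, 0, -0.03], "turn": [0, 0, 0]}, {"travel": [0, 0, -0.075], "turn": [0, 0, 0]}, {"travel": [0, 0, -0.115], "turn": [0, 0, 0]}, {"travel": [-0.01, -0.004, -0.13], "turn": [0, 0, 0]}, {"travel": [-0.035, -0.012, -0.13], "turn": [0, 0, 0]}])

```text
time: 20.85
position: [0.4902, -0.0722, 0.1716]
tool_rot: [-0.001, 3.136, 0.004]
ft_force: [0.5, -0.5, -0.4]
grip_width: 0.607
grip_force: 20.0
```

Emit:
step_arm(commands=[{"travel": [-0.035, -0.012, 0], "turn": [0, 0, 0]}, {"travel": [-0.07, -0.025, 0], "turn": [0, 0, 0]}, {"travel": [-0.105, -0.037, 0], "turn": [0, 0, 0]}, {"travel": [-0.13, -0.047, 0], "turn": [0, 0, 0]}, {"travel": [-0.1485, -0.053, 0], "turn": [0, 0, 0]}])

```text
time: 21.35
position: [0.6387, -0.1266, 0.1676]
tool_rot: [-0.001, -3.141, 0.002]
ft_force: [0.0, -0.9, -0.8]
grip_width: 0.607
grip_force: 20.0
```

Emit:
step_arm(commands=[{"travel": [0, 0, 0], "turn": [0, 0, 0]}, {"travel": [0, 0, 0], "turn": [0, 0, 0]}, {"travel": [0, 0, 0], "turn": [0, 0, 0]}])

```text
time: 21.65
position: [0.6365, -0.1254, 0.1683]
tool_rot: [-0.001, -3.141, -0.001]
ft_force: [-0.8, -0.8, -0.6]
grip_width: 0.605
grip_force: 20.0
```

Run:
```python
from h import *
s=ctrl.get_state();print(s["position"],s["tool_rot"],s["grip_width"])
im=ctrl.get_image("scene")[:,:,::-1];cv2.imwrite("pics/s9full.png",im)
c=im[110:250,180:330];c=cv2.resize(c,None,fx=4,fy=4)
p=proj("scene",(.6375,-.1257,.11)); cv2.drawMarker(c,tuple(int(v) for v in (p-[180,110])*4+2),(0,0,255),0,10)
cv2.imwrite("pics/s9.png",c)
```

```text
[ 0.63649302 -0.12539463  0.16832577] [-8.86877740e-04 -3.14061060e+00 -1.13336301e-03] 0.6052299310526943
```

View pics/s9.png

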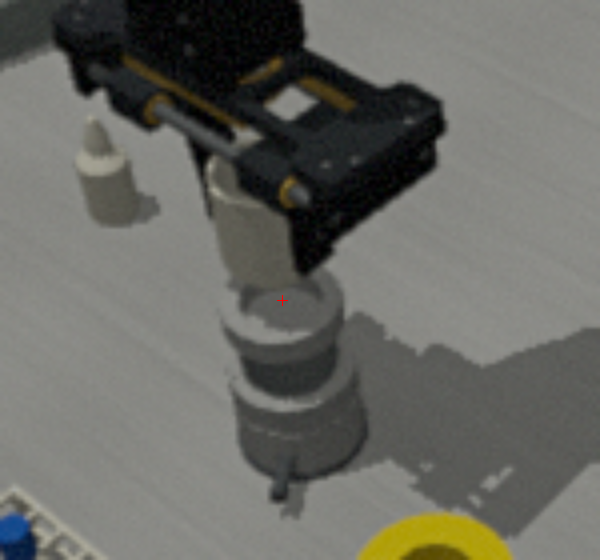

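The funnel hangs upright over the ring socket (crop (282,300)). Lowering in stages to a seated TCP height of 0.1346.

Emit:
step_arm(commands=[{"travel": [0, 0, 0.012], "turn": [0, 0, 0]}, {"travel": [0, 0, 0.022], "turn": [0, 0, 0]}, {"travel": [0, 0, 0.026], "turn": [0, 0, 0]}, {"travel": [0, 0, 0.026], "turn": [0, 0, 0]}])

```text
time: 22.1
position: [0.6366, -0.1254, 0.1412]
tool_rot: [-0.001, -3.139, -0.001]
ft_force: [0.2, -1.0, -0.2]
grip_width: 0.606
grip_force: 20.0
```

Emit:
step_arm(commands=[{"travel": [0, 0, 0.003], "turn": [0, 0, 0]}, {"travel": [0, 0, 0.006], "turn": [0, 0, 0]}, {"travel": [0, 0, 0.008], "turn": [0, 0, 0]}, {"travel": [0, 0, 0.008], "turn": [0, 0, 0]}])

```text
time: 22.5
position: [0.6376, -0.1259, 0.1347]
tool_rot: [0.001, 3.141, 0.0]
ft_force: [0.6, 0.4, -0.6]
grip_width: 0.599
grip_force: 20.0
```

Emit:
step_arm(commands=[{"travel": [0, 0, 0.001], "turn": [0, 0, 0]}, {"travel": [0, 0, 0.001], "turn": [0, 0, 0]}, {"travel": [0, 0, 0.001], "turn": [0, 0, 0]}])

```text
time: 22.8
position: [0.6377, -0.1259, 0.1346]
tool_rot: [0.001, 3.141, 0.0]
ft_force: [-2.2, 0.6, 6.0]
grip_width: 0.605
grip_force: 20.0
```

Seated, with 6 N of contact. I'll release, rise clear and look.

Emit:
step_arm(commands=[{"travel": [0, 0, 0], "turn": [0, 0, 0]}, {"travel": [0, 0, 0], "turn": [0, 0, 0]}, {"travel": [0, 0, 0], "turn": [0, 0, 0]}, {"travel": [0, 0, 0], "turn": [0, 0, 0]}, {"travel": [0, 0, 0], "turn": [0, 0, 0]}], gripper=1)

```text
time: 23.3
position: [0.6374, -0.1258, 0.1334]
tool_rot: [-0.001, -3.141, -0.0]
ft_force: [0.4, 0.2, 1.0]
grip_width: 0.956
grip_force: 0.0
```

Emit:
step_arm(commands=[{"travel": [0, 0, -0.015], "turn": [0, 0, 0]}, {"travel": [0, 0, -0.045], "turn": [0, 0, 0]}, {"travel": [0, 0, -0.08], "turn": [0, 0, 0]}, {"travel": [0.03, 0, -0.09], "turn": [0, 0, 0]}, {"travel": [0.07, 0, -0.09], "turn": [0, 0, 0]}])

```text
time: 23.8
position: [0.5693, -0.1264, 0.227]
tool_rot: [0.0, 3.136, -0.003]
ft_force: [-0.2, 0.7, 1.1]
grip_width: 0.998
grip_force: 0.0
```

Emit:
step_arm(commands=[{"travel": [0.04, 0.01, 0], "turn": [0, 0, 0]}, {"travel": [0.08, 0.03, 0], "turn": [0, 0, 0]}, {"travel": [0.09, 0.05, 0], "turn": [0, 0, 0]}, {"travel": [0.09, 0.05, 0], "turn": [0, 0, 0]}, {"travel": [0.09, 0.05, 0], "turn": [0, 0, 0]}])

```text
time: 24.3
position: [0.4781, -0.0759, 0.2248]
tool_rot: [-0.0, 3.139, 0.001]
ft_force: [0.2, -0.4, 0.3]
grip_width: 0.998
grip_force: 0.0
```

Run:
```python
from h import *
s=ctrl.get_state();print(s["position"],s["grip_width"])
im=ctrl.get_image("scene")[:,:,::-1]
cv2.imwrite("pics/s10.png",cv2.resize(im[100:320,180:500],None,fx=2.5,fy=2.5)[:,:800])
```

```text
[ 0.47811386 -0.0758678   0.2248315 ] 0.9983707651292889
```

View pics/s10.png

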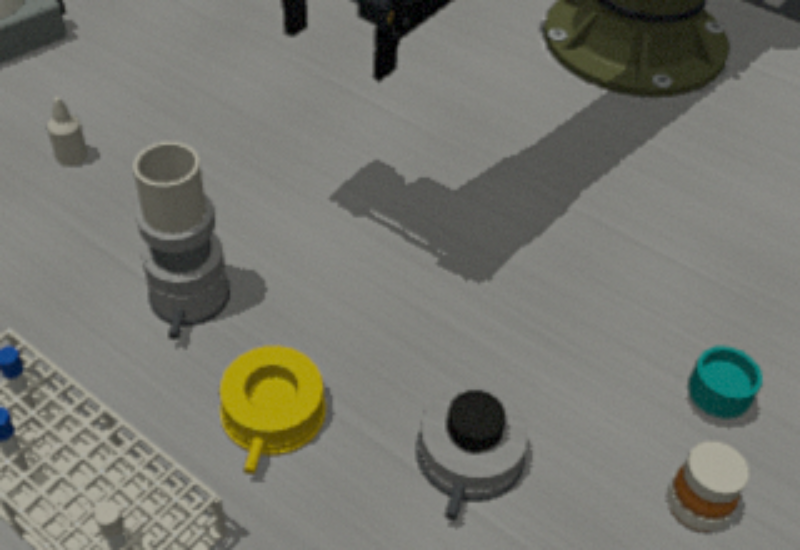

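The full stack (crop (180,230)) stands upright and seated, and the stopper is home (476,420). The dropper (67,140) and jar (712,480) are still standing where they were, and the gripper is clear. Handing in.

```bash
python3 -c "
from bench import ctrl
print(ctrl.close_job())"
```

```text
the job is handed in; nothing more can be done
None
```

Job handed in at about 24 s of robot time: the stopper is in the squat receiver, the collar, ring and funnel are stacked and seated on the tall one, and the dropper bottle and jar were left alone.

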